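# Move the charged battery pack from the charger to the work light

### The arm

A 6-joint arm with a two-finger parallel gripper is mounted at the origin on the work surface. World frame = base frame: x ahead of the robot, y to its left, z up, the work surface at z = 0. Lengths are in m, angles in degrees, forces in N, time in s.
With the tool pointing down it reaches from about 0.4 to 0.825 m from the base axis. Payload 7 kg.
Tool frame: the origin (TCP) lies at the very end of the fingers, on their centre line; the grasp point (between the pads) lies 19 mm behind it (r.grasp_offset is the z of the grasp point in the tool frame, in m); z points along the fingers, y is the direction in which the jaws open and shut (so a half turn about z gives the same grasp; the last joint's range is limited). The gripper opens to 88 mm and grips with 3 to 60 N. Pads are 19 mm wide; open, the fingers measure 130 mm over their backs; the gripper's body (78 mm by 193 mm) begins 47 mm behind the grasp point.
Start: joints at [-53.91, 20.546, 0.682, 0, -70.136, -16.507], TCP at [0.226, -0.636, 0.227] pointing down, gripper open.
Joint ranges: [-176.03, 176.03], [-82.01, 121.73], [-58.28, 71.71], [-173.87, 95.51], [-174.79, -0.11], [-173.66, 173.66]. Speed limits (degrees/s): [136.94, 136.94, 172.46, 180, 180, 180].

### API

Orientations are given as [roll, pitch, yaw] about the fixed x, y, z axes, in that order (R = Rz(yaw) Ry(pitch) Rx(roll)).
In Python, from plant import r gives the robot as it stands.
- The arm moves only by the tool carry_out, never from a script. Its argument "plan" is a list of rows, each a list of 6 numbers: the shift along the world's x, y, z in m, then the turn, a rotation vector about the world's x, y, z in rad. In form: [[tx, ty, tz, wx, wy, wz], ...]. A call has 1 to 12 rows; each row shifts and turns the pose as measured when the row begins; what a row does not reach is not made up. A row lasts 1/12 s, in which the tool goes at most 41.7 mm and 7.16 degrees, less where a joint would pass 70% of its speed; a pose out of reach is approached as far as the arm can. A call with a gripper value outside its range is refused whole. "fingers" is the closure, from -1 (fully open) to 1 (shut), set as the call begins (left out, the last holds). The fingers move at their own pace and stop on an object; "force" is the grip in N (left out, the last holds). Time passes only in rows, so rows that do not move let the fingers close. It gives the time, the measured TCP pose, the force and the opening at its end, in the units of the state.
- r.get_state(): the state, without advancing time (a new reading comes with each control period).
- r.capture(name): name is "scene" or "side" or "wrist"; returns the picture (384x512x3 uint8, red, green, blue); there is no depth.
- r.camera_model(name): a dict with "fov_y" (degrees; the focal length in pixels is half the picture's height over the tangent of half this angle, whatever the lens; pixels are square), "cx", "cy" (the principal point, pixels), "R" (3x3) and "t" (3): a world point X has camera coordinates R X + t; the wrist camera has in their place "mount" (4x4, takes a point from camera to tool coordinates, whose origin is the TCP and whose axes are the flange's). Camera axes: x right, y down, z forward; pixel columns grow to the right and rows downward; lengths in m; the calibration is good to about 2 mm. A picture is of the moment at which its call begins: read the wrist's pose just before it. camera_model takes no time and is no camera call.
- r.close_job(): hands the job in, once; it reports no verdict.
The state is a dict: "time_s": time; "joints": joint angles; "qd": joint speeds; "joint_torque": joint torques, N m; "tcp_pos": TCP position; "eef_rot": TCP orientation; "contact_force": force on the tool from outside, world axes, zero at the start; "moment": the same for the moment, N m; "gripper_width": finger opening in m.
Only numpy, scipy, OpenCV 4.12 (cv2) and the standard library are available. Lean on these libraries where they do the work, as an engineer would, in place of code of your own. Each camera call takes 0.05 s, during which the arm holds its last target.

### The job

The battery pack in the charger is full: squeeze its two side tabs together to free it, lift it out, and plug it into the empty battery well of the work light, pressed fully home so that both tabs snap out and hold it. Work by feel so as not to strain the tabs or the well, do not shove the light about, and leave the other things on the table alone.

Things in the scene. Friction and masses are not known exactly. Their poses are not given: they have to be found in the camera images.
- pack_grip (a point): Battery pack, 0.2 kg, 88 mm tall, x y z axes of the pack (z up). Point: middle of the pack between its two thumb tabs, 68 mm above the underside of its post, 20 mm below its flat top. Head 48 mm in x, 50 mm in y, 42 mm high; post below it 36 x 42 mm, 46 mm long, its foot tapered 2.5 mm, the same either way round (may be turned 180 degrees). Start: post down in the charger.
- tab_left (a joint): How far the pack's +y tab is pushed in, m: 0 = sprung out, 0.005 = stop. Its thumb pad, 26 mm wide and 32 mm tall (16 mm above and below the grip point), stands on the pack's +y side; outer faces 63 mm apart across both tabs when out, 53 mm when in. Spring 3 N when out, 11 N at the stop. Its hook lets go at 3.5 to 4.5 mm. Overloaded if squeezed with more than 25 N a side.
- tab_right (a joint): The same for the pack's -y tab: 0 = out, 0.005 = fully in. Both tabs must be in at once, squeezed towards each other along the pack's y axis, or the pack stays hooked. A pack pushed straight down with the tabs left free also snaps in, as the hooks have slanted undersides (about 20 N); they catch under the lip only in the last 1.5 mm before home.
- charger_mouth (a point): Charger, screwed to the table: foot about 115 x 132 mm, upright grey well 50 x 66 mm on top. Point: centre of the well's mouth (rim), 60 mm above the table; z up, y along the line of the pack's tabs. The pack, hooked in it, sits with its grip point 23.5 mm above the rim; sprung contacts below push it up with about 14 N.
- light_mouth (a point): Battery well of the work light, empty: opening 38 mm (x) x 44 mm (y), 1 mm play round the post, in a grey 50 x 66 mm collar. Point: centre of its rim, 70 mm above the table; z up, y along the line of the pack's tabs. Home: the pack's head on the rim, grip point 22 mm above it (23.5 mm when hooked, as sprung contacts push up with 7 to 17 N over the last 5 mm). Overloaded if pressed above 40 N.
- work_light: Work light, 1.8 kg, loose on rubber feet: black box 158 x 140 mm with its deck 58 mm above the table, lamp head 130 mm wide up to 130 mm high at its +x end, 70 to 110 mm from the well's centre. Origin: on the table under the centre of the well; x towards the lamp head, z up.
- mug: Bystander: white mug, 82 mm wide, 95 mm tall. Origin: centre of its underside.
- bottle: Bystander: clear bottle with a cap, 60 mm wide, 165 mm tall. Origin: centre of its underside.
- screwdriver: Bystander: screwdriver lying on the table, about 200 mm long along its x. Origin: below its middle.
Not all that is in view belongs to the job. Leave any green look-alike of the work_light alone.

How it is judged (in metres and radians):
On the way, in this order (a step that is already met when the one before it is completed fails the run):
1. both tabs of the pack are squeezed in together (value of joint each of tab_left, tab_right above 0.003 m), for 0.1 s.
2. the pack is lifted clear of the charger (z of pack_grip in the frame of charger_mouth above 0.072 m), for 0.1 s.
At the end, for the whole second after the job is handed in: The pack stands in the work light's well: grip point within 4 mm of the well's axis and 20 to 25 mm above its rim, both tabs sprung out (less than 2 mm in), the light upright and at rest (horizontal distance between pack_grip and light_mouth below 0.004 m and z of pack_grip in the frame of light_mouth between 0.02 and 0.025 m and value of joint each of tab_left, tab_right below 0.002 m and angle between work_light's own z axis and vertical below 0.05 rad and linear speed of work_light below 0.02 m/s); the robot touches nothing.
It fails at once if the fingers squeeze or press the pack with more than 50 N in all (25 N a side) (contact force between the fingers and pack above 50 N).
It fails at once if the pack is forced against the light with more than 45 N in all (contact force between pack and work_light above 45 N).
It fails at once if the work light is shoved more than 25 mm (distance of work_light from where it was at the start of the episode above 0.025 m).
It fails at once if a bystander is moved more than 30 mm (distance of any of mug, bottle, screwdriver from where it was at the start of the episode above 0.03 m).
It also fails if it takes over 64 s, if anything falls off the work surface, if the arm or the gripper's body presses on something with over 40 N, if the wrist force passes 120 N, or if a joint passes its speed limit or range.

## Working session

There is one attempt and no reset: what is moved stays moved. The work goes in short steps, Python scripts to look and compute and a tool call to move; the robot and the scene stay as the last step left them, time stands still between calls to the robot, and variables do not carry over. Pictures are saved under pics/ and viewed, and the job is handed in when it is done.

Besides the shell and the picture viewer there is one more tool, called after "Request:" by a JSON object that holds its "op" and its "data". carry_out: Moves the arm, as the interface text tells. Its arguments: {"type":"object","properties":{"plan":{"type":"array"},"fingers":{"type":"number"},"force":{"type":"number"}},"required":["plan"]}

```bash
ls; mkdir -p pics
python3 - <<'E'
from plant import r
import cv2,json
s=r.get_state();print(s)
for n in("scene","side","wrist"):
    im=r.capture(n);cv2.imwrite(f"pics/{n}0.png",im[...,::-1]);print(n,r.camera_model(n))
E
```

```text
pics
{'time_s': 0.0, 'joints': array([-5.39087156e+01,  2.05906507e+01,  6.32779238e-01, -2.05790573e-02,
       -7.01367512e+01, -1.65067772e+01]), 'qd': array([-0.00242948, -0.0142564 , -0.14136364, -0.13144356, -0.02228662,
        0.11020729]), 'joint_torque': array([-1.64651410e-03, -5.82718956e+01,  2.93042958e+01,  6.99677020e+00,
        6.79421137e-03, -1.34868901e-04]), 'tcp_pos': array([ 0.22605921, -0.6354829 ,  0.22562256]), 'eef_rot': array([ 1.79903780e+02, -8.33937116e-03, -1.60422494e+02]), 'contact_force': array([ 0.02944067, -0.34204911,  0.52923952]), 'moment': array([ 0.00862856,  0.02366871, -0.01295131]), 'gripper_width': 0.08750692580090981}
scene {'fov_y': 43.18771889779107, 'cx': 256.53971697833333, 'cy': 190.67416569252617, 'R': array([[ 0.80043869,  0.59937836,  0.00659479],
       [ 0.47879296, -0.63270648, -0.60863766],
       [-0.36063168,  0.49033467, -0.79342089]]), 't': array([-0.41821481, -0.22183788,  1.85592049])}
side {'fov_y': 50.29934819650158, 'cx': 249.77675329296008, 'cy': 188.61468635616416, 'R': array([[-0.92753027, -0.373366  , -0.01689453],
       [-0.24933304,  0.65181135, -0.71622273],
       [ 0.27842526, -0.6601059 , -0.69766724]]), 't': array([0.47168389, 0.17673374, 1.12503414])}
wrist {'fov_y': 61.02707356049247, 'cx': 256.29835427961, 'cy': 197.02342447342804, 'mount': array([[-1.23433068e-03, -9.62916168e-01, -2.69797942e-01,
         7.21196565e-02],
       [ 9.99999221e-01, -1.23924576e-03, -1.52113613e-04,
        -6.73417837e-04],
       [-1.87873300e-04, -2.69797920e-01,  9.62916947e-01,
        -1.58920595e-01],
       [ 0.00000000e+00,  0.00000000e+00,  0.00000000e+00,
         1.00000000e+00]])}
```

View pics/scene0.png

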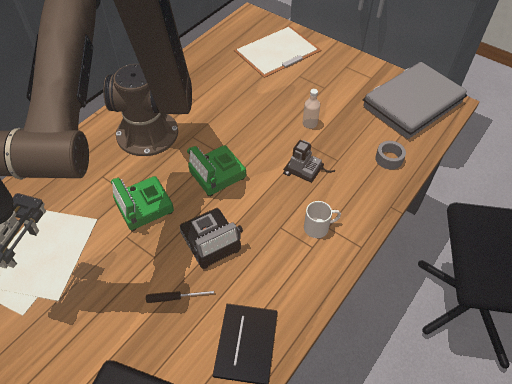

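View pics/side0.png

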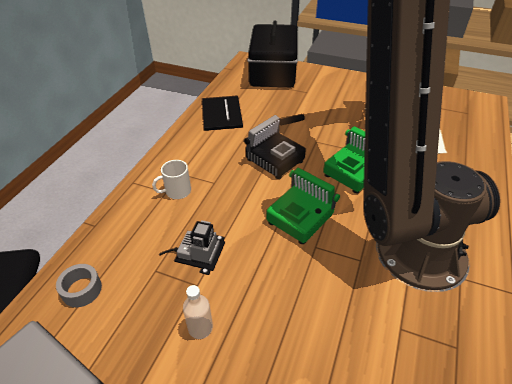

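View pics/wrist0.png

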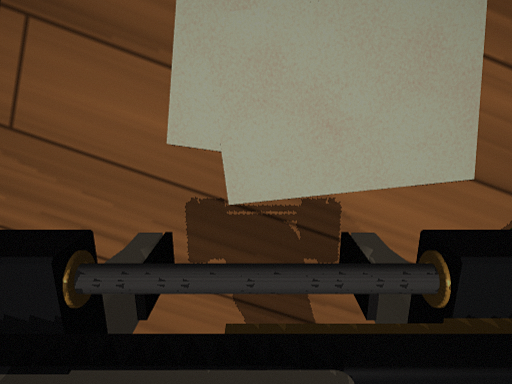

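The scene view shows three lamp-shaped boxes: green at (142,200), green at (217,168), and black at (211,235) with a grey collar at (206,223). The black one fits the work light, since the green ones are look-alikes. The charger with the pack is at (303,158), the bottle at (313,108), the mug at (318,219) and the screwdriver at (180,296). I'll enlarge the crops to confirm.

Run:
```python
import cv2,numpy as np
a=cv2.imread("pics/scene0.png");b=cv2.imread("pics/side0.png")
def c(im,x,y,w=75,h=75): return cv2.resize(im[y:y+h,x:x+w],(400,400),interpolation=cv2.INTER_CUBIC)
# scene light, scene charger
cv2.imwrite("pics/c1.png",np.hstack([c(a,172,198),c(a,275,125,60,60)]))
cv2.imwrite("pics/c2.png",np.hstack([c(b,240,110),c(b,165,208)]))
```

```text
(no output)
```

View pics/c1.png

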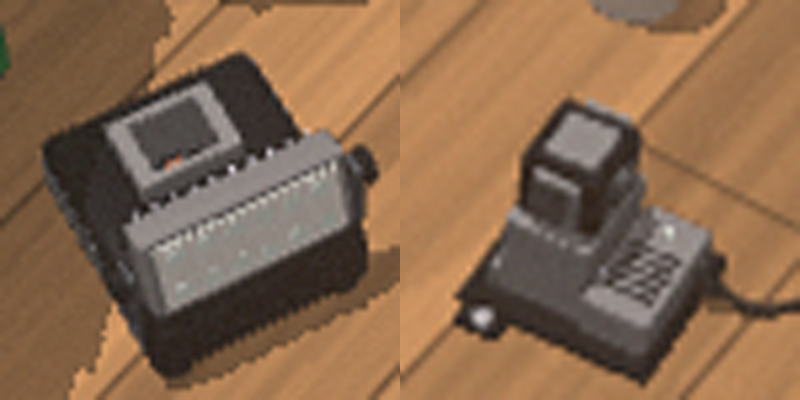

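View pics/c2.png

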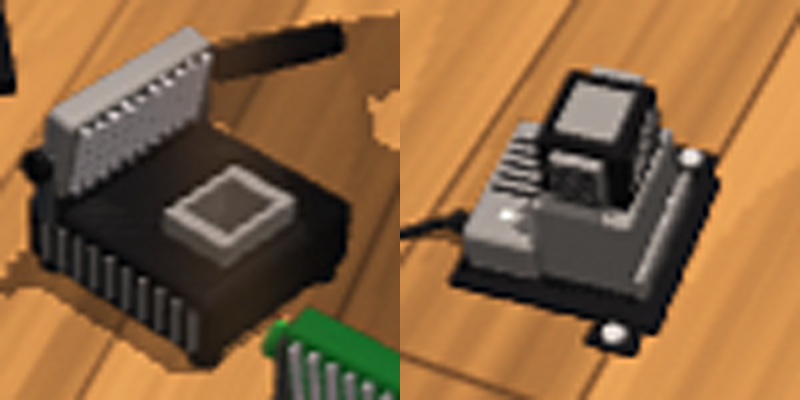

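The black box at scene (211,235) has the grey collar with an open well, and its lamp head points toward the lower right. The pack stands in the charger, with its light top at scene (302,147) and one tab facing the lower left. Next I'll get rough positions and axes from both views.

```bash
cat > h.py <<'E'
import numpy as np,cv2
from scipy.spatial.transform import Rotation as Ro
from plant import r
def f(m,H=384): return H/2/np.tan(np.radians(m['fov_y']/2))
def ray(name,px,s=None):
    m=r.camera_model(name);F=f(m)
    d=np.array([(px[0]-m['cx'])/F,(px[1]-m['cy'])/F,1.])
    if name!='wrist': return -m['R'].T@m['t'],m['R'].T@d
    Rt=Ro.from_euler('xyz',s['eef_rot'],degrees=True).as_matrix();M=m['mount']
    return Rt@M[:3,3]+s['tcp_pos'],Rt@M[:3,:3]@d
def hit(name,px,z,s=None):
    o,d=ray(name,px,s);return o+d*(z-o[2])/d[2]
def proj(name,X,s=None):
    m=r.camera_model(name);F=f(m)
    if name!='wrist': c=m['R']@X+m['t']
    else:
        Rt=Ro.from_euler('xyz',s['eef_rot'],degrees=True).as_matrix();M=m['mount']
        c=M[:3,:3].T@(Rt.T@(np.array(X)-s['tcp_pos'])-M[:3,3])
    return np.array([m['cx']+F*c[0]/c[2],m['cy']+F*c[1]/c[2]])
E
python3 - <<'E'
from h import *
def go(n,pts,z,tag):
    P=np.array([hit(n,p,z) for p in pts]);print(tag,P.mean(0).round(4))
    for i in range(4):
        e=P[(i+1)%4]-P[i];print('  len %.4f ang %.1f'%(np.hypot(*e[:2]),np.degrees(np.arctan2(e[1],e[0]))))
k=75/400
go('scene',[(172+x*k,198+y*k) for x,y in[(106,127),(205,82),(243,140),(144,190)]],.07,'light')
go('side',[(240+x*k,110+y*k) for x,y in[(165,212),(235,165),(297,205),(225,247)]],.07,'light')
k2=60/400
go('scene',[(275+x*k2,125+y*k2) for x,y in[(147,140),(177,105),(223,125),(198,170)]],.1035,'pack')
go('side',[(165+x*k,208+y*k) for x,y in[(155,135),(170,78),(235,85),(225,145)]],.1035,'pack')
E
```

```text
light [ 0.4804 -0.2156  0.07  ]
  len 0.0651 ang 66.8
  len 0.0481 ang -22.3
  len 0.0656 ang -111.1
  len 0.0506 ang 157.1
light [ 0.4745 -0.2145  0.07  ]
  len 0.0652 ang -112.9
  len 0.0546 ang 153.0
  len 0.0613 ang 62.2
  len 0.0492 ang -22.5
pack [0.5574 0.2205 0.1035]
  len 0.0302 ang 92.6
  len 0.0271 ang 5.5
  len 0.0350 ang -78.5
  len 0.0327 ang 177.3
pack [0.5549 0.215  0.1035]
  len 0.0365 ang -74.2
  len 0.0330 ang -166.9
  len 0.0380 ang 108.8
  len 0.0350 ang 10.9
```

Request:
{"op": "carry_out", "data": {"plan": [[0.016, 0.036, 0.003, 0, 0, -0.019], [0.016, 0.036, 0.003, 0, 0, -0.019], [0.016, 0.036, 0.003, 0, 0, -0.019], [0.016, 0.036, 0.003, 0, 0, -0.019], [0.016, 0.036, 0.003, 0, 0, -0.019], [0.016, 0.036, 0.003, 0, 0, -0.019], [0.016, 0.036, 0.003, 0, 0, -0.019], [0.016, 0.036, 0.003, 0, 0, -0.019], [0.016, 0.036, 0.003, 0, 0, -0.019], [0.016, 0.036, 0.003, 0, 0, -0.019], [0.016, 0.036, 0.003, 0, 0, -0.019], [0.016, 0.036, 0.003, 0, 0, -0.019]], "fingers": -1}}

```text
time_s: 1.15
tcp_pos: [0.4161, -0.1886, 0.2562]
eef_rot: [179.4, -0.2, -174.8]
contact_force: [1.3, -0.2, 0.0]
gripper_width: 0.0876
```

Request:
{"op": "carry_out", "data": {"plan": [[0.0155, 0.034, 0, 0, 0, 0], [0.0155, 0.034, 0, 0, 0, 0], [0.0155, 0.034, 0, 0, 0, 0], [0.0155, 0.034, 0, 0, 0, 0], [0.0155, 0.034, 0, 0, 0, 0], [0.0155, 0.034, 0, 0, 0, 0], [0.0155, 0.034, 0, 0, 0, 0], [0.0155, 0.034, 0, 0, 0, 0], [0.0155, 0.034, 0, 0, 0, 0], [0.0155, 0.034, 0, 0, 0, 0], [0.0155, 0.034, 0, 0, 0, 0], [0.0155, 0.034, 0, 0, 0, 0]]}}

```text
time_s: 2.15
tcp_pos: [0.6049, 0.2436, 0.2581]
eef_rot: [179.3, 0.0, -174.6]
contact_force: [0.1, -1.0, 0.8]
gripper_width: 0.0878
```

Request:
{"op": "carry_out", "data": {"plan": [[0, 0, 0, 0, 0, 0], [0, 0, 0, 0, 0, 0]]}}

```text
time_s: 2.32
tcp_pos: [0.6066, 0.2504, 0.2547]
eef_rot: [179.4, -0.1, -174.4]
contact_force: [-0.5, -0.7, -0.5]
gripper_width: 0.0877
```

Run:
```python
from h import *
import json
s=r.get_state();im=r.capture('wrist')
json.dump({k:np.array(s[k]).tolist() for k in('tcp_pos','eef_rot')},open('w1.json','w'))
cv2.imwrite('pics/w1.png',im[...,::-1]);print(s['tcp_pos'],s['eef_rot'],s['time_s'])
print('bottle',hit('scene',(313,126),0),hit('side',(201,335),0))
```

```text
[0.60658745 0.25043607 0.25469456] [ 1.79431845e+02 -1.11025555e-01 -1.74351397e+02] 2.3167
bottle [0.48620001 0.41424333 0.        ] [0.45787485 0.43437861 0.        ]
```

View pics/w1.png

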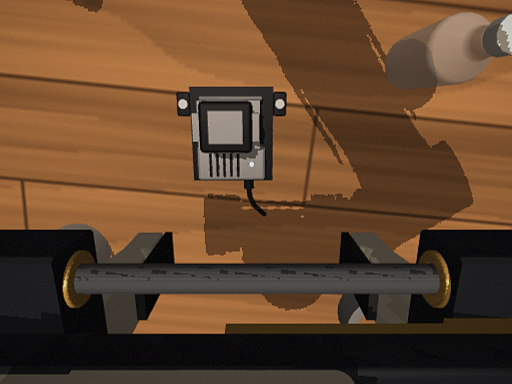

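The wrist view shows the pack's pale top at about (225,127), nearly square with the tool. The charger foot spans (190-272, 88-180). The bottle lies well away, at the upper right. I'll measure the corners on an enlarged crop.

Run:
```python
from h import *
im=cv2.imread('pics/w1.png')
cv2.imwrite('pics/w1c.png',cv2.resize(im[80:190,170:290],(720,660)[0:2],interpolation=cv2.INTER_CUBIC)[:600])
import json
s={k:np.array(v) for k,v in json.load(open('w1.json')).items()}
g=im.max(2)
hsv=cv2.cvtColor(im,cv2.COLOR_BGR2HSV)
roi=np.zeros_like(g);roi[104:150,202:250]=1
# pale label
m=((g>120)&(hsv[...,1]<70)&(roi>0)).astype(np.uint8)
n,l,st,c=cv2.connectedComponentsWithStats(m)
for i in range(1,n):
    if st[i,4]>200:
        cnt=cv2.findContours((l==i).astype(np.uint8),cv2.RETR_EXTERNAL,cv2.CHAIN_APPROX_NONE)[0][0]
        rc=cv2.minAreaRect(cnt);print(st[i],rc)
        P=np.array([hit('wrist',p,.1035,s) for p in cv2.boxPoints(rc)]);print(P.mean(0))
        for k in range(4):
            e=P[(k+1)%4]-P[k];print(np.hypot(*e[:2]).round(4),np.degrees(np.arctan2(e[1],e[0])).round(1))
```

```text
[ 207  111   36   33 1119] ((224.5, 127.0), (32.0, 35.0), 90.0)
[0.55660575 0.21674393 0.1035    ]
0.0322 95.6
0.0292 4.9
0.033 -84.5
0.0292 -176.7
```

View pics/w1c.png

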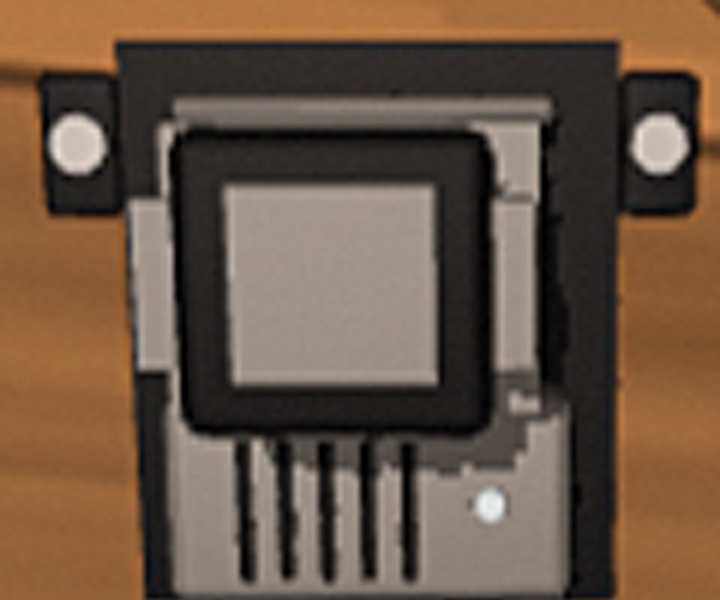

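Run:
```python
from h import *
import json
s={k:np.array(v) for k,v in json.load(open('w1.json')).items()}
C=lambda x,y:(170+(x+.5)/6-.5,80+(y+.5)/6-.5)
def seg(a,b,z):
    A=hit('wrist',C(*a),z,s);B=hit('wrist',C(*b),z,s);e=B-A;print(((A+B)/2).round(4),np.hypot(*e[:2]).round(4),np.degrees(np.arctan2(e[1],e[0])).round(2))
seg((78,144),(660,142),.01)
seg((117,42),(620,42),.012)
seg((222,185),(435,183),.1035); seg((230,385),(438,385),.1035)
seg((222,185),(230,385),.1035); seg((435,183),(438,385),.1035)
seg((175,135),(490,133),.1035); seg((185,435),(490,432),.1035)
```

```text
[0.5345 0.2152 0.01  ] 0.1154 95.77
[0.5157 0.2138 0.012 ] 0.0979 95.61
[0.5414 0.2155 0.1035] 0.0326 96.09
[0.5718 0.2185 0.1035] 0.0327 95.51
[0.5582 0.2008 0.1035] 0.0304 5.61
[0.5549 0.2333 0.1035] 0.0307 5.79
[0.534  0.2156 0.1035] 0.0479 95.93
[0.5794 0.2196 0.1035] 0.0483 96.06
```

Pack centre (0.5565, 0.217), y axis at 95.7°, and the jaws stand at 95.65°. The head measures 48 mm, which matches. Now I'll move over it.

Request:
{"op": "carry_out", "data": {"plan": [[-0.017, -0.011, -0.005, -0.01, -0.001, 0], [-0.017, -0.011, -0.01, 0, 0, 0], [-0.016, -0.011, -0.02, 0, 0, 0], [0, 0, -0.03, 0, 0, 0], [0, 0, -0.02, 0, 0, 0], [0, 0, -0.01, 0, 0, 0], [0, 0, 0, 0, 0, 0], [0, 0, 0, 0, 0, 0]]}}

```text
time_s: 3.03
tcp_pos: [0.5525, 0.2096, 0.1581]
eef_rot: [180.0, 0.0, -174.6]
contact_force: [0.6, 0.2, 0.6]
gripper_width: 0.0878
```

Run:
```python
from h import *
s=r.get_state();print(s)
im=r.capture('wrist');cv2.imwrite('pics/w2.png',im[...,::-1])
im=r.capture('scene');cv2.imwrite('pics/s2.png',cv2.resize(im[90:190,240:360,::-1],(720,600),interpolation=cv2.INTER_CUBIC))
```

```text
{'time_s': 3.0333, 'joints': array([ 3.97080994e+01,  1.57339032e+01, -1.56848885e+01, -1.53725419e-02,
       -5.85546746e+01, -1.24312980e+02]), 'qd': array([-0.48593067,  0.01376251, -0.61878117, -0.04906284,  0.2424405 ,
        0.12552307]), 'joint_torque': array([ 2.66382733e-03, -4.77439785e+01,  2.53944254e+01,  5.97591296e+00,
        1.64336798e-02, -1.16145598e-03]), 'tcp_pos': array([0.55245669, 0.20958825, 0.15810423]), 'eef_rot': array([ 1.79974207e+02,  1.45202191e-02, -1.74612900e+02]), 'contact_force': array([0.61392503, 0.2262252 , 0.58234527]), 'moment': array([-0.00331724, -0.07102508,  0.04141372]), 'gripper_width': 0.08782861154734166}
```

View pics/w2.png

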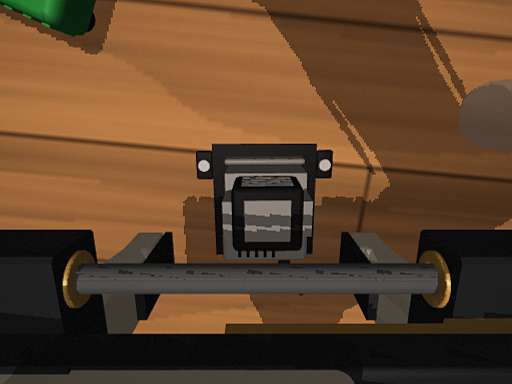

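View pics/s2.png

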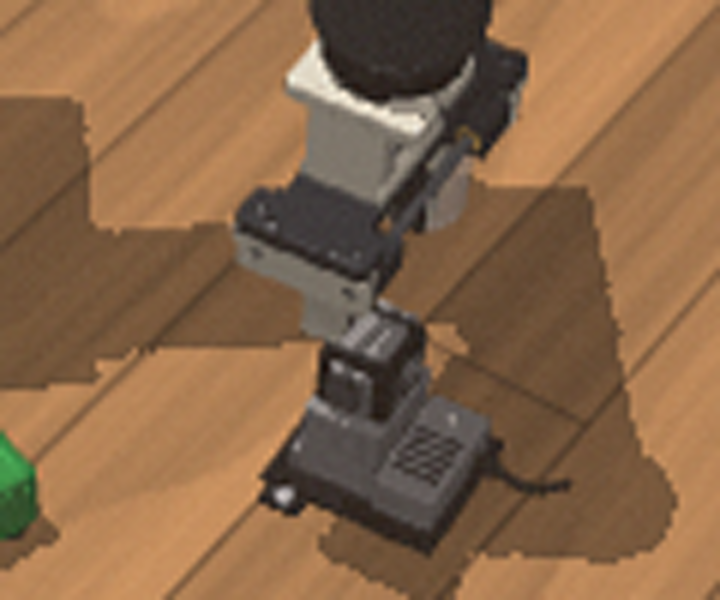

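The pack's top is at wrist (269,220), between the open fingers at 172 and 341. I'll re-measure the centre from this nearer view.

Run:
```python
from h import *
im=cv2.imread('pics/w2.png');cv2.imwrite('pics/w2c.png',cv2.resize(im[165:265,200:340],(784,560),interpolation=cv2.INTER_CUBIC))
s=r.get_state()
print('expect label centre',proj('wrist',[.5565,.217,.1035],s))
for dx,dy in((-.024,-.025),(-.024,.025),(.024,-.025),(.024,.025)):
    a=np.radians(5.7);X=[.5565+dx*np.cos(a)-dy*np.sin(a),.217+dx*np.sin(a)+dy*np.cos(a),.1035];print(dx,dy,proj('wrist',X,s).round(1))
```

```text
expect label centre [266.31490888 219.27570991]
-0.024 -0.025 [229.4 186. ]
-0.024 0.025 [303.4 185.5]
0.024 -0.025 [231.3 251.2]
0.024 0.025 [301.2 250.7]
```

View pics/w2c.png

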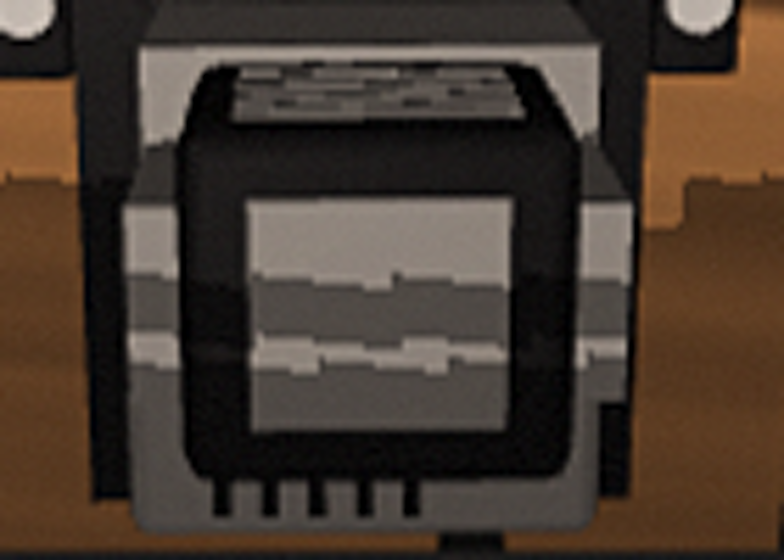

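The top's centre is at (267.8, 220), about 1 mm further in +y than I predicted. I'll descend to (0.557, 0.218, 0.067).

Request:
{"op": "carry_out", "data": {"plan": [[0.0045, 0.0084, 0, 0, 0, 0], [0, 0, -0.01, 0, 0, 0], [0, 0, -0.02, 0, 0, 0], [0, 0, -0.02, 0, 0, 0], [0, 0, -0.015, 0, 0, 0], [0, 0, -0.01, 0, 0, 0], [0, 0, 0, 0, 0, 0], [0, 0, 0, 0, 0, 0]]}}

```text
time_s: 3.8
tcp_pos: [0.5628, 0.2234, 0.0848]
eef_rot: [179.6, 0.7, -174.5]
contact_force: [0.3, 0.5, 0.2]
gripper_width: 0.0875
```

Request:
{"op": "carry_out", "data": {"plan": [[-0.003, -0.003, 0, -0.008, 0.011, 0], [0, 0, 0, 0, 0, 0], [0, 0, 0, 0, 0, 0]]}}

```text
time_s: 4.05
tcp_pos: [0.5605, 0.221, 0.0865]
eef_rot: [180.0, 0.1, -174.5]
contact_force: [0.2, 0.2, -0.1]
gripper_width: 0.0873
```

Request:
{"op": "carry_out", "data": {"plan": [[-0.0035, -0.003, -0.006, 0, 0, 0], [0, 0, -0.007, 0, 0, 0], [0, 0, -0.005, 0, 0, 0], [0, 0, 0, 0, 0, 0], [0, 0, 0, 0, 0, 0]]}}

```text
time_s: 4.47
tcp_pos: [0.5574, 0.2181, 0.0687]
eef_rot: [179.9, 0.2, -174.5]
contact_force: [-0.6, -0.0, 0.8]
gripper_width: 0.0876
```

Run:
```python
from h import *
s=r.get_state();print(s['tcp_pos'],s['eef_rot'])
im=r.capture('wrist');cv2.imwrite('pics/w3.png',im[...,::-1])
im=r.capture('scene');cv2.imwrite('pics/s3.png',cv2.resize(im[90:190,240:360,::-1],(720,600),interpolation=cv2.INTER_CUBIC))
```

```text
[0.55738883 0.21811578 0.0686592 ] [ 179.87276497    0.24276537 -174.4921763 ]
```

View pics/w3.png

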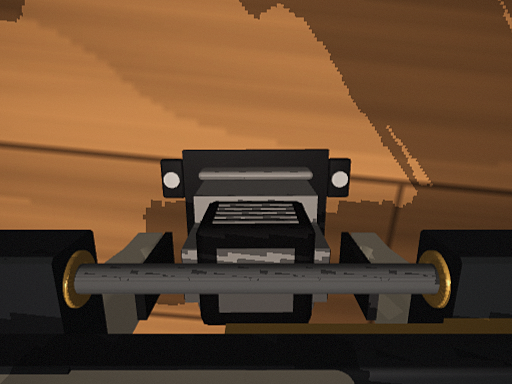

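View pics/s3.png

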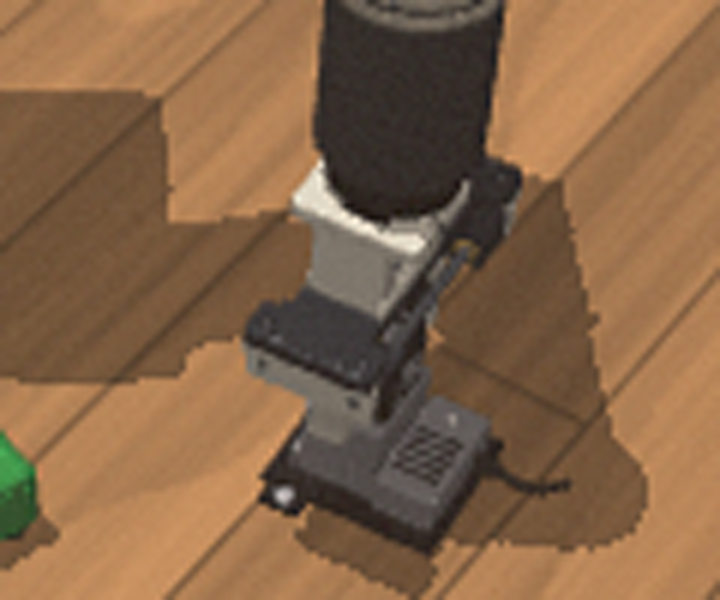

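The pack is centred between the fingers: its tabs span wrist columns 182 to 330, middle 256. I'll close gently first.

Request:
{"op": "carry_out", "data": {"plan": [[0, 0, -0.0015, 0, 0, 0], [0, 0, 0, 0, 0, 0], [0, 0, 0, 0, 0, 0], [0, 0, 0, 0, 0, 0], [0, 0, 0, 0, 0, 0], [0, 0, 0, 0, 0, 0]], "fingers": 1, "force": 5}}

```text
time_s: 5.07
tcp_pos: [0.5578, 0.2181, 0.0677]
eef_rot: [179.9, 0.3, -174.5]
contact_force: [-0.1, 0.7, -0.7]
gripper_width: 0.061
```

The force is per side, since 61 mm wide means 1 mm in each at about 5 N. Now I'll squeeze fully.

Request:
{"op": "carry_out", "data": {"plan": [[0, 0, 0, 0, 0, 0], [0, 0, 0, 0, 0, 0], [0, 0, 0, 0, 0, 0], [0, 0, 0, 0, 0, 0]], "force": 12}}

```text
time_s: 5.4
tcp_pos: [0.5586, 0.2179, 0.0708]
eef_rot: [179.9, 0.4, -174.4]
contact_force: [-2.4, -0.6, 5.5]
gripper_width: 0.052
```

Request:
{"op": "carry_out", "data": {"plan": [[0, 0, 0, 0, 0, 0], [0, 0, 0, 0, 0, 0], [0, 0, 0, 0, 0, 0]], "force": 17}}

```text
time_s: 5.65
tcp_pos: [0.5583, 0.2179, 0.0714]
eef_rot: [179.9, 0.4, -174.4]
contact_force: [-0.4, 1.0, -0.4]
gripper_width: 0.0512
```

The hooks let go, and the contacts pushed the pack up slightly. Lifting.

Request:
{"op": "carry_out", "data": {"plan": [[0, 0, 0.005, 0, 0, 0], [0, 0, 0.01, 0, 0, 0], [0, 0, 0.015, 0, 0, 0], [0, 0, 0.015, 0, 0, 0], [0, 0, 0.015, 0, 0, 0], [0, 0, 0.015, 0, 0, 0], [0, 0, 0.015, 0, 0, 0], [0, 0, 0.015, 0, 0, 0], [0, 0, 0.015, 0, 0, 0], [0, 0, 0.01, 0, 0, 0], [0, 0, 0, 0, 0, 0], [0, 0, 0, 0, 0, 0]]}}

```text
time_s: 6.65
tcp_pos: [0.5575, 0.2175, 0.2122]
eef_rot: [179.8, 0.4, -174.4]
contact_force: [-0.4, 0.9, -3.1]
gripper_width: 0.0514
```

Run:
```python
from h import *
s=r.get_state();print(s['tcp_pos'],s['eef_rot'],s['contact_force'],s['time_s'])
a=r.capture('scene');b=r.capture('side')
f=lambda im,x,y,w,h:cv2.resize(im[y:y+h,x:x+w,::-1],(400,500),interpolation=cv2.INTER_CUBIC)
cv2.imwrite('pics/s4.png',np.hstack([f(a,250,60,96,120),f(b,150,140,96,120)]))
```

```text
[0.55746536 0.21747482 0.21220717] [ 179.84191995    0.40764302 -174.44442254] [-0.38637315  0.86861259 -3.08785389] 6.65
```

View pics/s4.png

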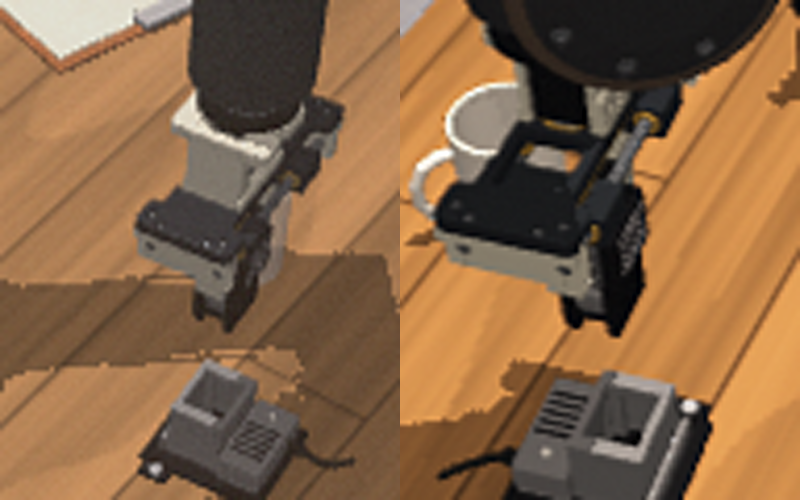

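The charger's well is empty at scene-crop (205,390), and the pack hangs in the jaws. I'll carry it towards the light, turning -29° and rising on the way.

Request:
{"op": "carry_out", "data": {"plan": [[-0.001, -0.015, 0.008, 0, 0, -0.02], [-0.001, -0.03, 0.008, 0, 0, -0.04], [-0.001, -0.036, 0.008, 0, 0, -0.045], [-0.001, -0.036, 0.004, 0, 0, -0.045], [-0.001, -0.036, 0, 0, 0, -0.045], [-0.001, -0.036, 0, 0, 0, -0.045], [-0.001, -0.036, 0, 0, 0, -0.045], [-0.001, -0.036, 0, 0, 0, -0.045], [-0.001, -0.036, 0, 0, 0, -0.045], [-0.001, -0.036, 0, 0, 0, -0.045], [-0.001, -0.036, 0, 0, 0, -0.045], [-0.001, -0.03, 0, 0, 0, -0.03]]}}

```text
time_s: 7.75
tcp_pos: [0.5351, -0.1974, 0.2303]
eef_rot: [-179.7, -0.6, 156.1]
contact_force: [0.2, 0.6, -1.7]
gripper_width: 0.0517
```

Request:
{"op": "carry_out", "data": {"plan": [[0, -0.02, 0, 0, 0, 0], [0, -0.01, 0, 0, 0, 0], [0, 0, 0, 0, 0, 0], [0, 0, 0, 0, 0, 0]]}}

```text
time_s: 8.08
tcp_pos: [0.5308, -0.2357, 0.2265]
eef_rot: [-179.5, -1.0, 155.4]
contact_force: [-0.7, 0.4, -2.0]
gripper_width: 0.0511
```

Request:
{"op": "carry_out", "data": {"plan": [[0.012, -0.005, 0.005, 0.0007, -0.0195, 0.015], [0, 0, 0, 0, 0, 0], [0, 0, 0, 0, 0, 0], [0, 0, 0, 0, 0, 0]]}}

```text
time_s: 8.42
tcp_pos: [0.5439, -0.2383, 0.2311]
eef_rot: [179.9, -0.0, 156.6]
contact_force: [0.4, 0.7, -2.5]
gripper_width: 0.0512
```

Run:
```python
from h import *
import json
s=r.get_state();im=r.capture('wrist')
json.dump({k:np.array(s[k]).tolist() for k in('tcp_pos','eef_rot')},open('w5.json','w'))
cv2.imwrite('pics/w5.png',im[...,::-1]);print(s['tcp_pos'],s['eef_rot'],s['time_s'])
```

```text
[ 0.54393607 -0.23828509  0.23108567] [ 1.79929791e+02 -7.63955813e-03  1.56550127e+02] 8.4167
```

View pics/w5.png

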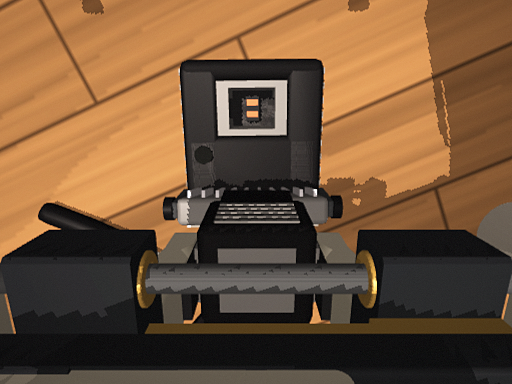

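The wrist view shows the collar at about (217-287, 80-136) with its well at (252,108), and the held pack's top at (253,280). I'll measure on an enlargement.

Run:
```python
from h import *
im=cv2.imread('pics/w5.png')
a=cv2.resize(im[68:148,200:304],(780,600),interpolation=cv2.INTER_CUBIC);cv2.imwrite('pics/w5a.png',a)
b=cv2.resize(im[185:335,170:340],(680,600),interpolation=cv2.INTER_CUBIC);cv2.imwrite('pics/w5b.png',b)
```

```text
(no output)
```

View pics/w5a.png

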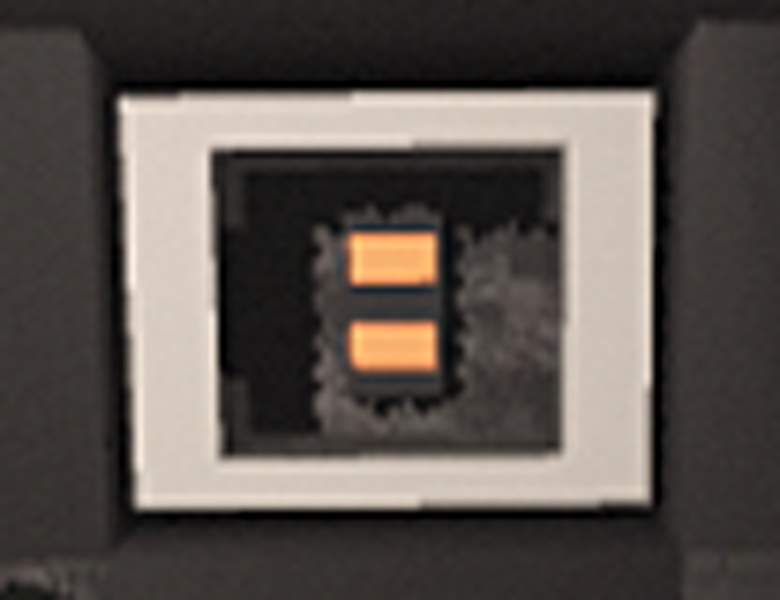

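View pics/w5b.png

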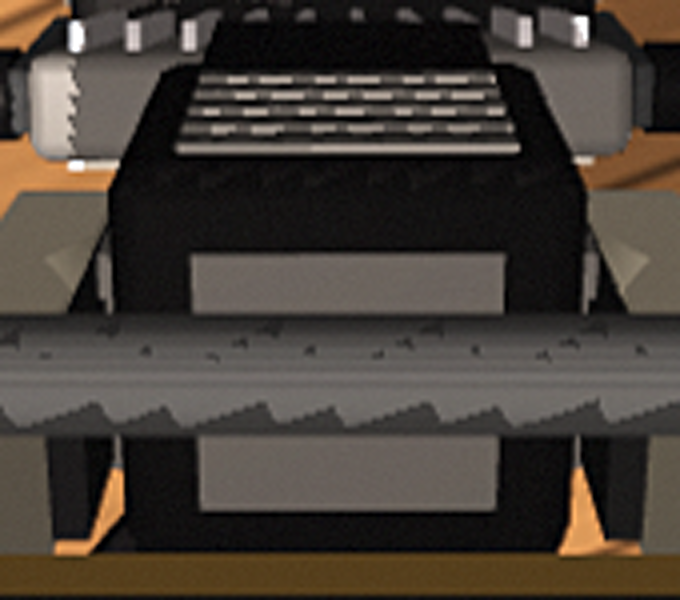

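Run:
```python
from h import *
import json
s={k:np.array(v) for k,v in json.load(open('w5.json')).items()}
C=lambda x,y:(200+(x+.5)/7.5-.5,68+(y+.5)/7.5-.5)
D=lambda x,y:(170+(x+.5)/4-.5,185+(y+.5)/4-.5)
def quad(pts,z,tag):
    P=np.array([hit('wrist',p,z,s) for p in pts]);print(tag,P.mean(0).round(4))
    for k in range(4):
        e=P[(k+1)%4]-P[k];print('  %.4f %.2f'%(np.hypot(*e[:2]),np.degrees(np.arctan2(e[1],e[0]))))
    return P
quad([C(*p) for p in[(118,94),(655,90),(652,506),(136,508)]],.07,'outer')
quad([C(*p) for p in[(212,148),(565,143),(562,453),(219,457)]],.07,'inner')
Rt=Ro.from_euler('xyz',s['eef_rot'],degrees=True).as_matrix()
for zz in(.036,.039,.042):
    P=quad([D(*p) for p in[(190,253),(505,252),(497,512),(200,512)]],s['tcp_pos'][2]+zz,'label%g'%zz)
    print('tool frame',(Rt.T@(P.mean(0)-s['tcp_pos'])).round(4))
```

```text
outer [ 0.4783 -0.2145  0.07  ]
  0.0664 66.89
  0.0507 -22.51
  0.0666 -113.31
  0.0505 157.18
inner [ 0.4781 -0.2145  0.07  ]
  0.0439 67.25
  0.0378 -23.22
  0.0441 -112.87
  0.0377 156.50
label0.036 [ 0.5435 -0.2382  0.2671]
  0.0323 66.64
  0.0307 -23.27
  0.0323 -113.58
  0.0306 156.66
tool frame [ 0.0005 -0.0001 -0.036 ]
label0.039 [ 0.5419 -0.2375  0.2701]
  0.0315 66.64
  0.0300 -23.27
  0.0315 -113.58
  0.0298 156.66
tool frame [ 0.0022 -0.0001 -0.039 ]
label0.042 [ 0.5403 -0.2368  0.2731]
  0.0307 66.64
  0.0292 -23.27
  0.0307 -113.58
  0.0291 156.66
tool frame [ 0.0039 -0.0001 -0.042 ]
```

The collar measures 66×50 mm and the opening 44×38 mm, so the heights are right. Well centre (0.4782, -0.2145), y axis at 67.0°. The pack sits about 0.5 mm off the TCP, with its grip point 15.5 mm above it. Contact at the charger suggested a wrist-camera bias of about 1 mm along the jaws, so I aim the TCP at (0.479, -0.214).

Request:
{"op": "carry_out", "data": {"plan": [[-0.02, 0.008, 0, 0, 0, 0.008], [-0.02, 0.008, 0, 0, 0, 0], [-0.015, 0.005, 0, 0, 0, 0], [0, 0, 0, 0, 0, 0], [0, 0, 0, 0, 0, 0]]}}

```text
time_s: 8.88
tcp_pos: [0.4872, -0.2137, 0.2304]
eef_rot: [179.9, -0.1, 157.3]
contact_force: [-0.2, 0.6, -1.5]
gripper_width: 0.0515
```

Request:
{"op": "carry_out", "data": {"plan": [[-0.008, 0, -0.01, 0, 0, -0.004], [0, 0, -0.02, 0, 0, 0], [0, 0, -0.02, 0, 0, 0], [0, 0, -0.015, 0, 0, 0], [0, 0, -0.005, 0, 0, 0], [0, 0, 0, 0, 0, 0], [0, 0, 0, 0, 0, 0]]}}

```text
time_s: 9.47
tcp_pos: [0.4836, -0.2129, 0.1609]
eef_rot: [179.9, 0.3, 157.2]
contact_force: [-0.4, 0.1, -1.8]
gripper_width: 0.0512
```

Request:
{"op": "carry_out", "data": {"plan": [[-0.0045, -0.001, -0.008, 0, 0.0055, -0.003], [0, 0, -0.01, 0, 0, 0], [0, 0, -0.006, 0, 0, 0], [0, 0, 0, 0, 0, 0], [0, 0, 0, 0, 0, 0]]}}

```text
time_s: 9.88
tcp_pos: [0.4807, -0.2143, 0.137]
eef_rot: [180.0, 0.2, 157.1]
contact_force: [0.0, -0.2, -2.0]
gripper_width: 0.051
```

Run:
```python
from h import *
s=r.get_state();print(s['tcp_pos'],s['eef_rot'],s['contact_force'],s['time_s'])
im=r.capture('wrist');cv2.imwrite('pics/w6.png',cv2.resize(im[150:340,140:370,::-1],(726,600),interpolation=cv2.INTER_CUBIC))
a=r.capture('scene');b=r.capture('side')
f=lambda im,x,y:cv2.resize(im[y:y+80,x:x+60,::-1],(400,533),interpolation=cv2.INTER_CUBIC)
cv2.imwrite('pics/s6.png',np.hstack([f(a,175,170),f(b,250,90)]))
```

```text
[ 0.48070944 -0.21434658  0.13698916] [179.95236145   0.2311598  157.08269165] [ 0.0181353  -0.22339052 -1.97635992] 9.8833
```

View pics/w6.png

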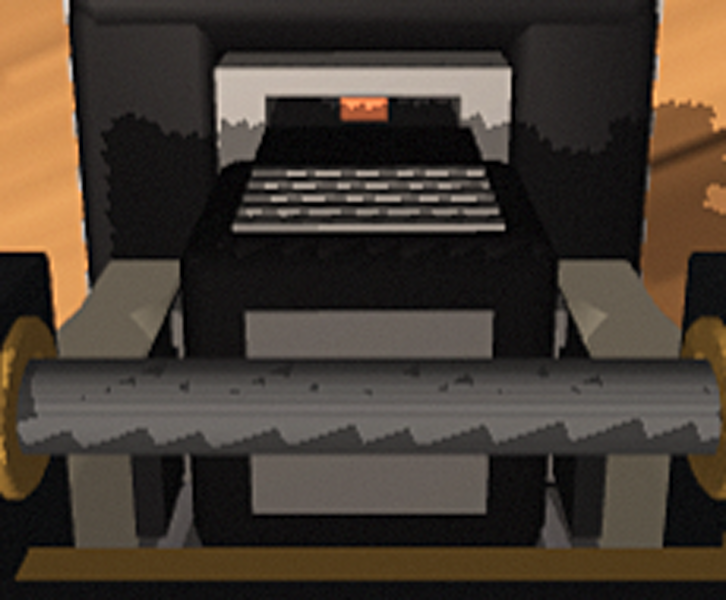

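View pics/s6.png

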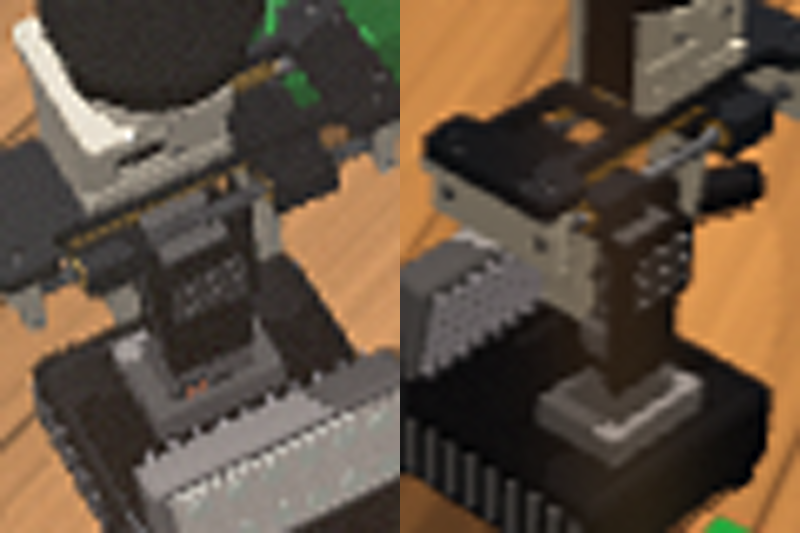

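The wrist crop shows the collar centred on column 364 and the pack on 369, so there's a small lateral offset. I'll quantify it.

Run:
```python
from h import *
s=r.get_state();k=190/600
C=lambda x,y:(140+(x+.5)*230/726-.5,150+(y+.5)*k-.5)
Rt=Ro.from_euler('xyz',s['eef_rot'],degrees=True).as_matrix()
for a,b in(((216,66),(512,66)),((265,96),(461,96))):
    A,B=[Rt.T@(hit('wrist',C(*p),.07,s)-s['tcp_pos']) for p in(a,b)];print(A.round(4),B.round(4),((A+B)/2).round(4))
z=s['tcp_pos'][2]+.0355
for a,b in(((245,310),(493,310)),((251,515),(487,515))):
    A,B=[Rt.T@(hit('wrist',C(*p),z,s)-s['tcp_pos']) for p in(a,b)];print('pack',A.round(4),B.round(4),((A+B)/2).round(4))
```

```text
[ 0.0279 -0.0341  0.0673] [0.0278 0.032  0.0674] [ 0.0278 -0.0011  0.0673]
[ 0.021  -0.0234  0.0673] [0.0209 0.0207 0.0674] [ 0.021  -0.0013  0.0674]
pack [ 0.0156 -0.0163 -0.0356] [ 0.0155  0.016  -0.0356] [ 0.0156 -0.0001 -0.0356]
pack [-0.0153 -0.0165 -0.0354] [-0.0154  0.0162 -0.0354] [-0.0153 -0.0001 -0.0354]
```

Request:
{"op": "carry_out", "data": {"plan": [[-0.0023, -0.0001, -0.004, 0, 0.004, -0.001], [-0.0003, 0, -0.005, 0, 0, 0], [0, 0, 0, 0, 0, 0], [0, 0, 0, 0, 0, 0]]}}

```text
time_s: 10.37
tcp_pos: [0.4787, -0.2145, 0.1284]
eef_rot: [-180.0, 0.1, 157.0]
contact_force: [0.8, -0.4, -2.4]
gripper_width: 0.0511
```

Request:
{"op": "carry_out", "data": {"plan": [[-0.0003, 0, -0.004, 0, 0.001, 0], [-0.0002, 0, -0.003, 0, 0, 0], [0, 0, -0.002, 0, 0, 0], [0, 0, 0, 0, 0, 0]]}}

```text
time_s: 10.7
tcp_pos: [0.4781, -0.2145, 0.1185]
eef_rot: [-180.0, 0.1, 157.0]
contact_force: [-0.5, 0.0, -2.0]
gripper_width: 0.0513
```

The foot is about 4 mm inside with no side force. Going on down.

Request:
{"op": "carry_out", "data": {"plan": [[0, 0, -0.004, 0, 0, 0], [0, 0, -0.004, 0, 0, 0], [0, 0, -0.004, 0, 0, 0], [0, 0, 0, 0, 0, 0]]}}

```text
time_s: 11.03
tcp_pos: [0.4786, -0.2146, 0.1054]
eef_rot: [-180.0, 0.1, 157.0]
contact_force: [-0.0, -0.1, -2.5]
gripper_width: 0.0511
```

Request:
{"op": "carry_out", "data": {"plan": [[-0.0003, 0, -0.005, 0, 0, 0], [0, 0, -0.005, 0, 0, 0], [0, 0, -0.005, 0, 0, 0], [0, 0, -0.003, 0, 0, 0], [0, 0, 0, 0, 0, 0]]}}

```text
time_s: 11.45
tcp_pos: [0.4785, -0.2147, 0.0853]
eef_rot: [-180.0, 0.2, 157.0]
contact_force: [1.1, 0.1, -1.9]
gripper_width: 0.0511
```

Request:
{"op": "carry_out", "data": {"plan": [[0, 0, -0.0015, 0, 0, 0], [0, 0, -0.0015, 0, 0, 0], [0, 0, -0.0015, 0, 0, 0]], "force": 19}}

```text
time_s: 11.7
tcp_pos: [0.4788, -0.2148, 0.0807]
eef_rot: [-180.0, 0.2, 157.1]
contact_force: [-1.8, 1.4, 6.4]
gripper_width: 0.0512
```

Request:
{"op": "carry_out", "data": {"plan": [[0, 0, -0.0015, 0, 0, 0], [0, 0, -0.0015, 0, 0, 0]]}}

```text
time_s: 11.87
tcp_pos: [0.4791, -0.2149, 0.079]
eef_rot: [-179.9, 0.2, 157.1]
contact_force: [-3.3, 2.2, 9.3]
gripper_width: 0.0514
```

Request:
{"op": "carry_out", "data": {"plan": [[-0.0003, 0.0002, -0.002, 0, 0, 0], [0, 0, -0.002, 0, 0, 0]]}}

```text
time_s: 12.03
tcp_pos: [0.4793, -0.2151, 0.0772]
eef_rot: [-179.9, 0.3, 157.2]
contact_force: [-3.7, 2.8, 12.8]
gripper_width: 0.0514
```

Request:
{"op": "carry_out", "data": {"plan": [[-0.0006, 0.0003, -0.002, 0, 0.002, 0], [-0.0004, 0.0002, -0.002, 0, 0, 0]]}}

```text
time_s: 12.2
tcp_pos: [0.4793, -0.215, 0.0763]
eef_rot: [-179.9, 0.4, 157.2]
contact_force: [-5.7, 2.6, 18.7]
gripper_width: 0.0515
```

Request:
{"op": "carry_out", "data": {"plan": [[-0.0005, 0.0002, -0.0025, 0, 0.003, 0], [-0.0003, 0.0002, -0.0025, 0, 0, 0]]}}

```text
time_s: 12.37
tcp_pos: [0.4796, -0.2153, 0.076]
eef_rot: [-179.7, 0.4, 157.4]
contact_force: [-9.4, 5.2, 26.7]
gripper_width: 0.052
```

It's stiff now: 0.3 mm took 8 N, so the head is on the rim. I'll open while still holding down.

Request:
{"op": "carry_out", "data": {"plan": [[-0.0005, 0.0003, -0.002, 0, 0, 0], [0, 0, -0.0005, 0, 0, 0], [0, 0, 0, 0, 0, 0], [0, 0, 0, 0, 0, 0], [0, 0, 0, 0, 0, 0], [0, 0, 0, 0, 0, 0]], "fingers": -1}}

```text
time_s: 12.87
tcp_pos: [0.4816, -0.2152, 0.0778]
eef_rot: [-179.8, 0.8, 157.5]
contact_force: [0.3, -0.9, -0.4]
gripper_width: 0.0849
```

Run:
```python
from h import *
s=r.get_state();print(s['tcp_pos'],s['eef_rot'],s['contact_force'],s['time_s'])
im=r.capture('wrist');cv2.imwrite('pics/w7.png',im[...,::-1])
```

```text
[ 0.48164434 -0.21519769  0.07780722] [-179.82404181    0.83491164  157.4624551 ] [ 0.33774811 -0.86454981 -0.3594777 ] 12.8667
```

View pics/w7.png

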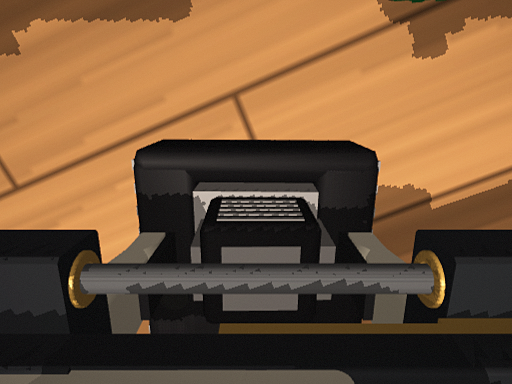

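The fingers are clear. I'll rise straight up and check the height.

Request:
{"op": "carry_out", "data": {"plan": [[0, 0, 0.01, 0, 0.012, 0], [0, 0, 0.02, 0, 0, 0], [0, 0, 0.02, 0, 0, 0], [0, 0, 0.02, 0, 0, 0], [0, 0, 0.02, 0, 0, 0], [0, 0, 0.01, 0, 0, 0], [0.03, -0.012, 0, 0, 0, 0], [0.03, -0.012, 0, 0, 0, 0], [0, 0, 0, 0, 0, 0], [0, 0, 0, 0, 0, 0], [0, 0, 0, 0, 0, 0]]}}

```text
time_s: 13.83
tcp_pos: [0.5409, -0.241, 0.1805]
eef_rot: [-179.4, -0.2, 157.4]
contact_force: [0.1, 0.0, -0.1]
gripper_width: 0.0877
```

Run:
```python
from h import *
import json
s=r.get_state();print(s['tcp_pos'],s['eef_rot'],s['contact_force'],s['time_s'])
im=r.capture('wrist');cv2.imwrite('pics/w8.png',im[...,::-1])
json.dump({k:np.array(s[k]).tolist() for k in('tcp_pos','eef_rot')},open('w8.json','w'))
cv2.imwrite('pics/w8c.png',cv2.resize(im[60:210,150:350,::-1],(800,600),interpolation=cv2.INTER_CUBIC))
a=r.capture('scene');b=r.capture('side')
cv2.imwrite('pics/scene8.png',a[...,::-1]);cv2.imwrite('pics/side8.png',b[...,::-1])
f=lambda im,x,y:cv2.resize(im[y:y+80,x:x+60,::-1],(400,533),interpolation=cv2.INTER_CUBIC)
cv2.imwrite('pics/s8.png',np.hstack([f(a,175,180),f(b,250,100)]))
```

```text
[ 0.54090725 -0.24102659  0.18050963] [-1.79390698e+02 -1.53476051e-01  1.57406567e+02] [ 0.10115287  0.02456579 -0.12832782] 13.8333
```

View pics/w8c.png

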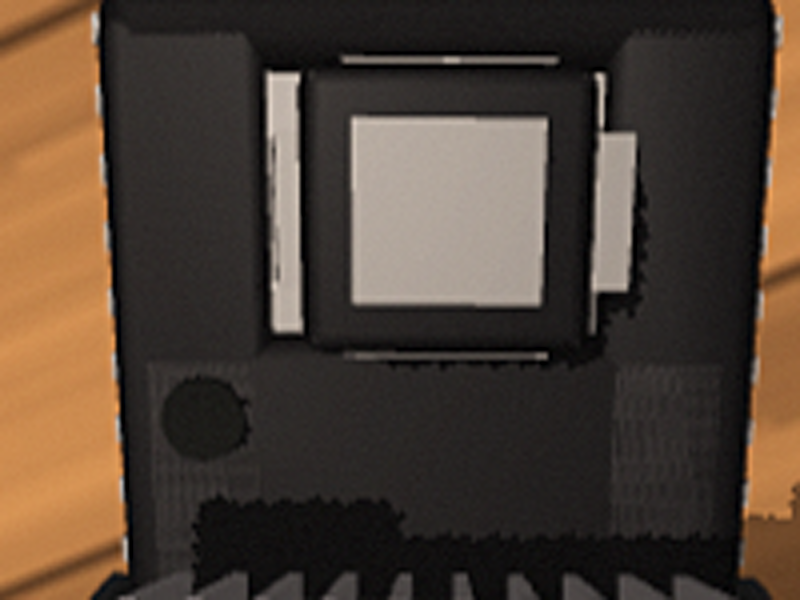

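View pics/s8.png

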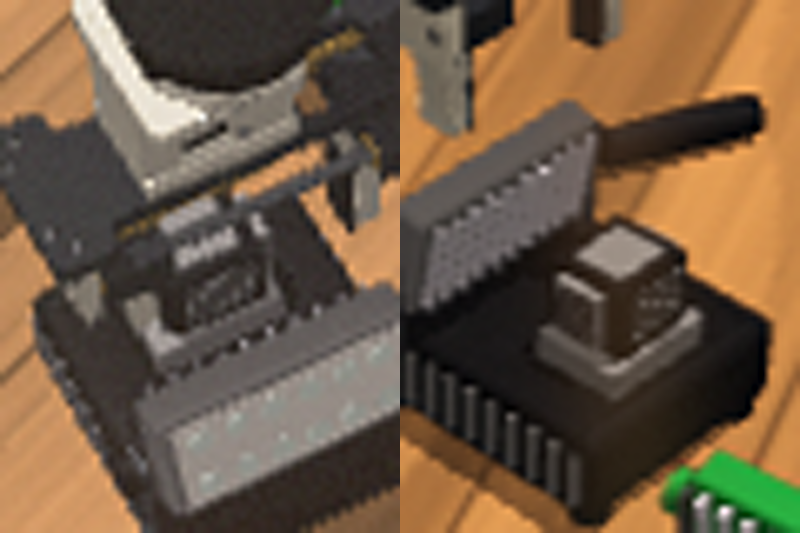

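In the wrist crop the right tab stands out at columns 597-637. The left tab blends with the collar, with an edge near 275. I'll compare this with the expected projections, hooked and unhooked.

Run:
```python
from h import *
import json
s={k:np.array(v) for k,v in json.load(open('w8.json')).items()}
im=cv2.imread('pics/w8.png')
cv2.imwrite('pics/w8d.png',cv2.resize(im[70:155,205:320],(800,592),interpolation=cv2.INTER_LANCZOS4))
D=lambda p:((np.array(p)+.5)*4-.5-np.array([0,0])) 
C=lambda x,y:(150+(x+.5)/4-.5,60+(y+.5)/4-.5)
for z in(.112,.1135,.115,.117):
    P=np.array([hit('wrist',C(*p),z,s) for p in[(350,117),(548,118),(543,305),(352,304)]])
    e=[np.hypot(*(P[(k+1)%4]-P[k])[:2]).round(4) for k in range(4)];print(z,P.mean(0).round(4),e,np.degrees(np.arctan2(*(P[1]-P[0])[1::-1])).round(2))
# collar outer corners now
P=np.array([hit('wrist',C(*p),.07,s) for p in[(268,72),(604,72),(593,333),(275,333)]]);print('collar edges',P.round(4))
a=np.radians(67.);y=np.array([np.cos(a),np.sin(a),0]);x=np.array([y[1],-y[0],0])
c=np.array([.4785,-.2145,0])
for h,n in((.0235,'hooked'),(.027,'up')):
  for sy in(-1,1):
    for off in(.0315,.0265):
      for dx in(-.013,.013):
        q=proj('wrist',c+x*dx+y*sy*off+[0,0,.07+h+.016],s);print(n,sy,off,dx,((q-[150,60]+.5)*4-.5).round(0))
for sx,sy in((-1,-1),(-1,1),(1,-1),(1,1)):
    q=proj('wrist',c+x*sx*.025+y*sy*.033+[0,0,.07],s);print('collar',((q-[150,60]+.5)*4-.5).round(0))
```

```text
0.112 [ 0.4797 -0.2126  0.112 ] [np.float64(0.0329), np.float64(0.0306), np.float64(0.0329), np.float64(0.0306)] 67.03
0.1135 [ 0.4797 -0.2126  0.1135] [np.float64(0.0326), np.float64(0.0304), np.float64(0.0327), np.float64(0.0304)] 67.03
0.115 [ 0.4797 -0.2126  0.115 ] [np.float64(0.0324), np.float64(0.0302), np.float64(0.0325), np.float64(0.0302)] 67.03
0.117 [ 0.4796 -0.2126  0.117 ] [np.float64(0.0321), np.float64(0.0299), np.float64(0.0322), np.float64(0.03)] 67.03
collar edges [[ 0.4424 -0.2349  0.07  ]
 [ 0.4677 -0.1745  0.07  ]
 [ 0.514  -0.1943  0.07  ]
 [ 0.4889 -0.2546  0.07  ]]
hooked -1 0.0315 -0.013 [248. 129.]
hooked -1 0.0315 0.013 [253. 286.]
hooked -1 0.0265 -0.013 [278. 129.]
hooked -1 0.0265 0.013 [282. 286.]
hooked 1 0.0315 -0.013 [623. 131.]
hooked 1 0.0315 0.013 [616. 289.]
hooked 1 0.0265 -0.013 [593. 131.]
hooked 1 0.0265 0.013 [587. 289.]
up -1 0.0315 -0.013 [245. 128.]
up -1 0.0315 0.013 [250. 288.]
up -1 0.0265 -0.013 [276. 128.]
up -1 0.0265 0.013 [279. 288.]
up 1 0.0315 -0.013 [626. 130.]
up 1 0.0315 0.013 [619. 290.]
up 1 0.0265 -0.013 [595. 130.]
up 1 0.0265 0.013 [589. 290.]
collar [268.  73.]
collar [606.  75.]
collar [274. 332.]
collar [596. 334.]
```

View pics/w8d.png

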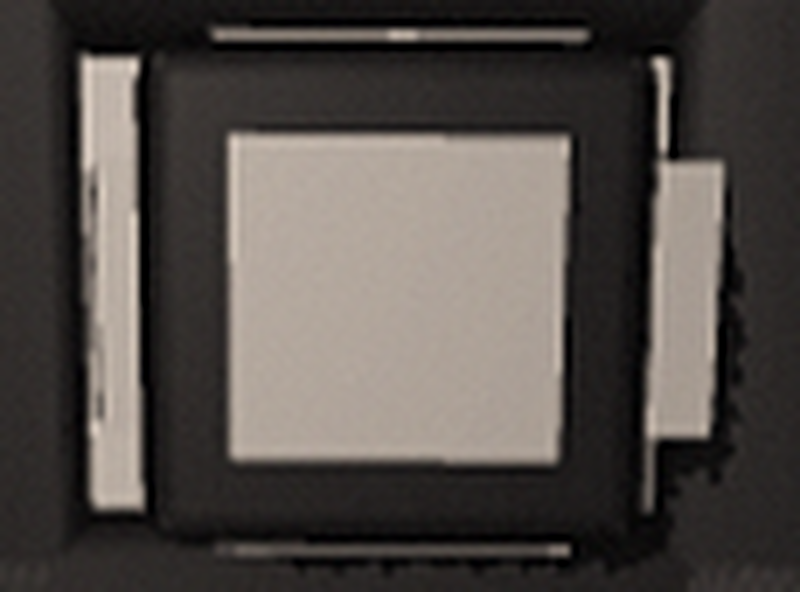

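The pack sits about 2 mm off towards +y at its top. The right tab is out, but the left (-y) tab's edge is at 276 against 261 expected, so that tab is still about 2.5 mm in. That side didn't hook and the pack leans. The fix is to close the fingers and press the flat top by feel on the -y side.

Request:
{"op": "carry_out", "data": {"plan": [[-0.02, 0.005, 0, -0.01, 0, 0], [-0.02, 0.005, 0, 0, 0, 0], [-0.02, 0.004, 0, 0, 0, 0], [0, 0, 0, 0, 0, 0], [0, 0, 0, 0, 0, 0], [0, 0, 0, 0, 0, 0]], "fingers": 1, "force": 15}}

```text
time_s: 14.48
tcp_pos: [0.4749, -0.2251, 0.1806]
eef_rot: [-178.9, 0.0, 157.5]
contact_force: [0.2, 0.7, -0.0]
gripper_width: 0.053
```

Request:
{"op": "carry_out", "data": {"plan": [[-0.001, 0, -0.015, 0.0177, -0.0075, -0.008], [0, 0, -0.015, 0, 0, 0], [0, 0, -0.01, 0, 0, 0], [0, 0, 0, 0, 0, 0], [0, 0, 0, 0, 0, 0], [0, 0, 0, 0, 0, 0]]}}

```text
time_s: 14.98
tcp_pos: [0.4768, -0.2256, 0.1407]
eef_rot: [-180.0, 0.2, 157.1]
contact_force: [-0.1, 0.4, -0.3]
gripper_width: 0.013
```

Run:
```python
from h import *
s=r.get_state();print(s['tcp_pos'],s['eef_rot'],s['gripper_width'],s['contact_force'],s['time_s'])
im=r.capture('wrist');cv2.imwrite('pics/w9.png',im[...,::-1])
```

```text
[ 0.47682094 -0.22559349  0.14069885] [-179.99016186    0.24674137  157.07558431] 0.012988979125708152 [-0.11809138  0.44625156 -0.32043981] 14.9833
```

View pics/w9.png

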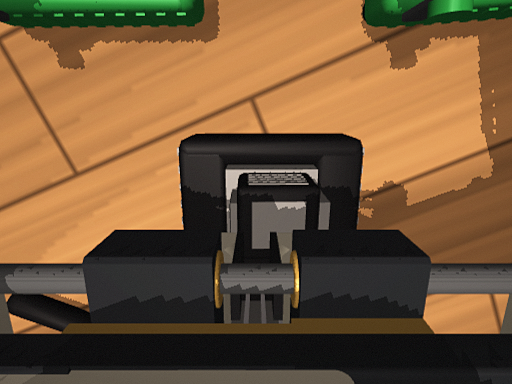

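The fingers are over the left half of the pack's top. I'll shift slightly and feel down onto it.

Request:
{"op": "carry_out", "data": {"plan": [[-0.003, 0, -0.008, 0, 0.003, 0], [0, 0, -0.006, 0, 0, 0], [0, 0, -0.004, 0, 0, 0], [0, 0, 0, 0, 0, 0], [0, 0, 0, 0, 0, 0]]}}

```text
time_s: 15.45
tcp_pos: [0.4747, -0.2257, 0.1224]
eef_rot: [-179.9, 0.2, 157.1]
contact_force: [0.7, -0.1, -0.1]
gripper_width: 0.0006
```

Request:
{"op": "carry_out", "data": {"plan": [[0, 0, -0.002, 0, 0, 0], [0, 0, -0.0015, 0, 0, 0]]}}

```text
time_s: 15.62
tcp_pos: [0.4749, -0.2257, 0.119]
eef_rot: [-179.9, 0.3, 157.1]
contact_force: [0.4, -1.0, -0.9]
gripper_width: 0.0009
```

Request:
{"op": "carry_out", "data": {"plan": [[-0.0003, 0, -0.0015, 0, 0.002, 0], [0, 0, -0.0015, 0, 0, 0]]}}

```text
time_s: 15.78
tcp_pos: [0.4748, -0.2257, 0.1159]
eef_rot: [-179.9, 0.2, 157.1]
contact_force: [-0.4, -0.8, 0.3]
gripper_width: 0.0007
```

Request:
{"op": "carry_out", "data": {"plan": [[-0.0003, 0, -0.0015, 0, 0, 0]]}}

```text
time_s: 15.87
tcp_pos: [0.4748, -0.226, 0.1147]
eef_rot: [-179.9, 0.2, 157.1]
contact_force: [-3.1, -0.3, 12.2]
gripper_width: 0.001
```

Contact at about 0.115. I'll press on in small steps.

Request:
{"op": "carry_out", "data": {"plan": [[-0.0003, 0, -0.002, 0, 0, 0]]}}

```text
time_s: 15.95
tcp_pos: [0.475, -0.2267, 0.1139]
eef_rot: [-179.8, 0.3, 157.2]
contact_force: [-5.8, -2.8, 17.1]
gripper_width: 0.001
```

Request:
{"op": "carry_out", "data": {"plan": [[-0.0003, 0, -0.002, 0, 0, 0]]}}

```text
time_s: 16.03
tcp_pos: [0.4753, -0.2275, 0.1133]
eef_rot: [-179.8, 0.4, 157.3]
contact_force: [-2.9, -0.6, 13.0]
gripper_width: 0.0007
```

Request:
{"op": "carry_out", "data": {"plan": [[-0.0005, 0.0007, -0.002, 0, 0.003, 0]]}}

```text
time_s: 16.12
tcp_pos: [0.4755, -0.2277, 0.113]
eef_rot: [-179.6, 0.4, 157.3]
contact_force: [-3.8, -2.1, 16.1]
gripper_width: 0.0004
```

Request:
{"op": "carry_out", "data": {"plan": [[-0.0003, 0.0005, -0.002, 0, 0, 0]]}}

```text
time_s: 16.2
tcp_pos: [0.4759, -0.2281, 0.113]
eef_rot: [-179.6, 0.5, 157.4]
contact_force: [-6.4, 0.8, 21.1]
gripper_width: 0.0003
```

Request:
{"op": "carry_out", "data": {"plan": [[-0.0005, 0.0007, -0.0025, 0, 0.003, 0]]}}

```text
time_s: 16.28
tcp_pos: [0.476, -0.2284, 0.1129]
eef_rot: [-179.4, 0.4, 157.4]
contact_force: [-8.9, 2.9, 25.1]
gripper_width: 0.0004
```

Request:
{"op": "carry_out", "data": {"plan": [[-0.0005, 0.0007, -0.0025, 0, 0, 0]]}}

```text
time_s: 16.37
tcp_pos: [0.476, -0.2285, 0.1129]
eef_rot: [-179.4, 0.6, 157.5]
contact_force: [-7.9, 2.3, 23.8]
gripper_width: 0.0006
```

It's stiff at 0.1129 with about 25 N. I'll lift and look.

Request:
{"op": "carry_out", "data": {"plan": [[0, 0, 0.005, 0.01, -0.012, 0], [0, 0, 0.015, 0, 0, 0], [0, 0, 0.02, 0, 0, 0], [0, 0, 0.02, 0, 0, 0], [0.03, -0.004, 0, 0, 0, 0], [0.03, -0.004, 0, 0, 0, 0], [0, 0, 0, 0, 0, 0], [0, 0, 0, 0, 0, 0], [0, 0, 0, 0, 0, 0]]}}

```text
time_s: 17.12
tcp_pos: [0.5379, -0.2371, 0.1789]
eef_rot: [179.7, 1.3, 157.5]
contact_force: [0.6, -0.6, 0.1]
gripper_width: 0.0003
```

```bash
cat > chk.py <<'E'
from h import *
import json,sys
n=sys.argv[1]
s=r.get_state();print(s['tcp_pos'],s['eef_rot'],s['contact_force'],s['time_s'])
im=r.capture('wrist');cv2.imwrite(f'pics/w{n}.png',im[...,::-1])
json.dump({k:np.array(s[k]).tolist() for k in('tcp_pos','eef_rot')},open(f'w{n}.json','w'))
a=np.radians(67.);y=np.array([np.cos(a),np.sin(a),0]);x=np.array([y[1],-y[0],0])
c=np.array([.4785,-.2145,0]);q=proj('wrist',c+[0,0,.07],s)
x0,y0=int(q[0])-60,max(0,int(q[1])-45)
cv2.imwrite(f'pics/w{n}c.png',cv2.resize(im[y0:y0+90,x0:x0+120,::-1],(800,600),interpolation=cv2.INTER_LANCZOS4))
T=lambda q:((q-[x0,y0]+.5)*800/120-.5).round(0)
for sy in(-1,1):
  for dx in(-.013,.013): print('tab out hooked',sy,T(proj('wrist',c+x*dx+y*sy*.0315+[0,0,.1095],s)))
for sx,sy in((-1,-1),(-1,1),(1,-1),(1,1)): print('collar',T(proj('wrist',c+x*sx*.025+y*sy*.033+[0,0,.07],s)),'label',T(proj('wrist',c+x*sx*.0152+y*sy*.0163+[0,0,.1135],s)))
E
python3 chk.py 10
```

```text
[ 0.53791642 -0.23714887  0.17888617] [179.70096856   1.28605729 157.51062623] [ 0.58761393 -0.59673521  0.14969071] 17.1167
tab out hooked -1 [ 89. 186.]
tab out hooked -1 [ 98. 451.]
tab out hooked 1 [721. 192.]
tab out hooked 1 [709. 455.]
collar [121.  80.] label [238. 164.]
collar [693.  85.] label [572. 167.]
collar [134. 515.] label [243. 478.]
collar [675. 518.] label [564. 480.]
```

View pics/w10c.png

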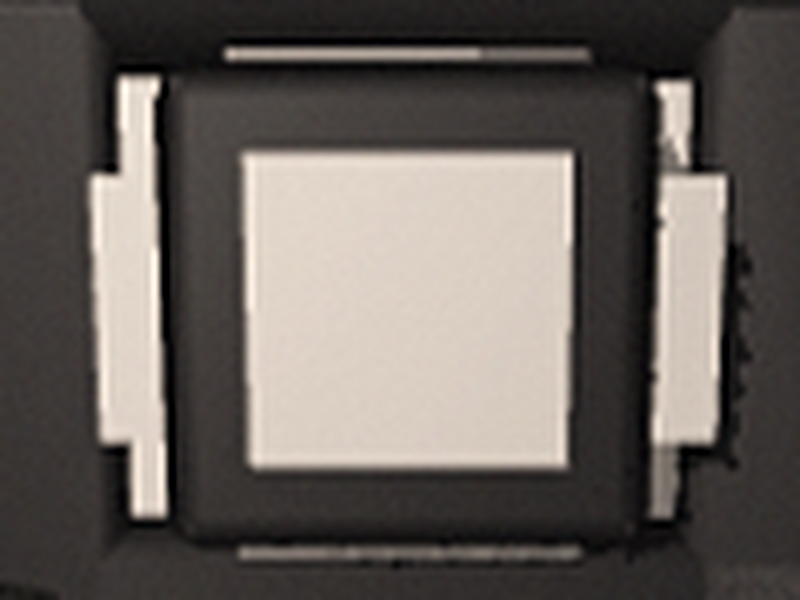

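Both tabs now stand out and the pack is square. The left tab edge is at column 90 and the right at 728, against 89 and 721 predicted for sprung out and hooked. I'll back off higher and check the side view once.

Request:
{"op": "carry_out", "data": {"plan": [[0, 0, 0.02, 0, 0, 0], [0, 0, 0.03, 0, 0, 0], [0, 0, 0.03, 0, 0, 0], [0, 0, 0.01, 0, 0, 0], [0, 0, 0, 0, 0, 0], [0, 0, 0, 0, 0, 0], [0, 0, 0, 0, 0, 0], [0, 0, 0, 0, 0, 0]]}}

```text
time_s: 17.83
tcp_pos: [0.53, -0.2357, 0.2675]
eef_rot: [179.7, 0.8, 157.4]
contact_force: [0.9, -0.6, 0.3]
gripper_width: 0.0004
```

Run:
```python
from h import *
s=r.get_state();print(s['tcp_pos'],s['contact_force'],s['time_s'])
b=r.capture('side');cv2.imwrite('pics/side11.png',b[...,::-1])
cv2.imwrite('pics/side11c.png',cv2.resize(b[105:195,235:325,::-1],(600,600),interpolation=cv2.INTER_CUBIC))
```

```text
[ 0.53003264 -0.23568253  0.26750379] [ 0.85193641 -0.64303948  0.25198101] 17.8333
```

View pics/side11c.png

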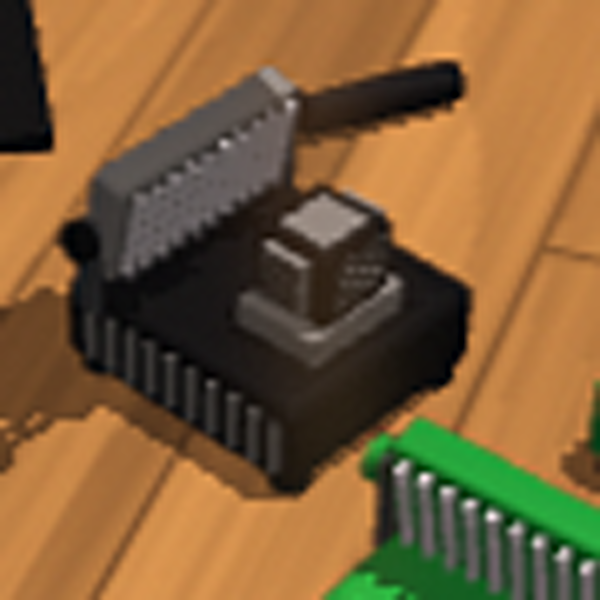

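View pics/side11.png

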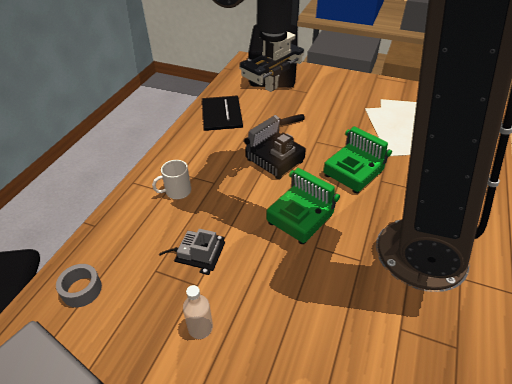

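The side view shows the pack upright in the light at (283,146), both tabs clear and the gripper well away. The mug, bottle, screwdriver and look-alikes are where they were. Handing in.

```bash
python3 -c "
from plant import r
print(r.close_job())"
```

```text
the job is handed in; nothing more can be done
None
```

The pack is out of the charger and plugged into the black work light, and I handed the job in at about 18 s of the 64 s allowed. No verdict came back, so the points below rest on my own checks.

- **Removal:** I squeezed both tabs with up to 17 N a side and lifted the pack clear of the charger.
- **First insertion failed on one side:** I pressed the pack home with about 27 N and released it. The picture then showed it leaning about 2 mm, with the -y tab still about 2.5 mm in, so that hook had not caught.
- **Fix:** I pressed on that side of the flat top with the closed fingers, at up to about 25 N, until it went stiff at 0.113 m.

The last wrist picture shows the pack square in the well. Both tab edges are within about 1 mm of where they should be when sprung out and hooked. The height was checked only through that projection and the pressing depth, not measured separately. The light, mug, bottle and screwdriver look unmoved, and the gripper is clear of everything.

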